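Hold the backlight tester at its third click

ROBOT

A 6-joint arm with a two-finger parallel gripper is mounted at the origin on the work surface. World frame = base frame: x ahead of the robot, y to its left, z up, the work surface at z = 0. Lengths are in mm, angles in rad, forces in N, time in s.
With the tool pointing down it reaches from about 350 to 875 mm from the base axis. Payload 4.2 kg.
Tool frame: the origin (TCP) lies at the very end of the fingers, on their centre line; the grasp point (between the pads) lies 19 mm behind it (arm.grasp_offset is the distance from the TCP to the grasp point, in mm); z points along the fingers, y is the direction in which the jaws open and shut (so a half turn about z gives the same grasp; the last joint's range is limited). The gripper opens to 85 mm and grips with 20 to 120 N. Pads are 22 mm wide; open, the fingers measure 114 mm over their backs; the gripper's body (76 mm by 85 mm) begins 54 mm behind the grasp point. The pads swing forward as they close: fully open they stand 13 mm farther back than shut.
Start: joints at [-0.977, 0.385, 0.008, 0, -1.194, -0.259], TCP at [205.377, -590.271, 231.312] pointing down, gripper open.
Joint ranges: [-3.14, 3.14], [-1.21, 2.06], [-1.07, 1.41], [-3.16, 2.05], [-2.99, -0.16], [-3.1, 3.1]. Speed limits (rad/s): [2.79, 2.79, 3.14, 3.14, 3.14, 3.14].

INTERFACE

Orientations are given as a unit quaternion [x, y, z, w].
In Python, from bench import arm gives the robot as it stands.
- The arm moves only by the tool arm_command, never from a script. Its argument "commands" is one flat list of numbers, 4 for each row, row after row: the shift along the tool's x, y, z in m, then the turn about the tool's z in degrees. In form: [tx, ty, tz, roll, tx, ty, tz, roll, ...]. A call has exactly 5 rows; each row shifts and turns the pose as measured when the row begins, along the tool's axes as they then stand; what a row does not reach is not made up. A row lasts 1/10 s, in which the tool goes at most 50 mm and 8.59 degrees, less where a joint would pass 70% of its speed; a pose out of reach is approached as far as the arm can. A call with a gripper value outside its range is refused whole. "jaw" is the opening, from 0 (shut) to 1 (fully open), set as the call begins (left out, the last holds). The fingers move at their own pace and stop on an object; the grip force is fixed at half the most. Time passes only in rows, so rows that do not move let the fingers close, or fill a call up. It gives the time, the measured TCP pose, the force and the opening at its end, in the units of the state.
- arm.read_state(): the state, without advancing time (a new reading comes with each control period).
- arm.get_image(name): name is "scene" or "side" or "wrist"; returns the picture (480x640x3 uint8, red, green, blue); there is no depth.
- arm.camera_info(name): a dict with "camera_matrix" (3x3 intrinsics, pixels), "k1" (the pictures are not rectified: a ray, as slopes to the right and down, at radius r is drawn at 1 + k1 r^2 times it, then the intrinsics apply), "world_from_camera" (4x4, takes a point from camera to world coordinates). Camera axes: x right, y down, z forward; pixel columns grow to the right and rows downward; lengths in mm; the calibration is good to about 2 mm. A picture is of the moment at which its call begins: read the wrist's pose just before it. camera_info takes no time and is no camera call; for the wrist camera it gives the pose at the moment of the call.
- arm.job_done(): hands the job in, once; it reports no verdict.
Trained networks look in the newest picture that a camera, given by its name, has taken for a name from the list of things; names that differ only in an ending like _2 or _b are one class to them, and where a whole thing is asked for, a point or a joint stands for the part that bears it (a point fixed in the world has none). Each returns a list of dicts, best first, with "confidence" (0 to 1); they miss things now and then, are a little off and sometimes report something else, mostly with a low value. They report only what shows in the picture. A call takes as long as a camera call.
- arm.regions_of(camera, target): "mask" (480x640 bool, what is visible of it).
- arm.place_of(camera, target): "centre" ([x, y, z] in mm, in the coordinates of the camera as it stood for that picture, good to about 4 mm: a listed point, or the origin of a listed thing).
The state is a dict: "clock": time; "joints": joint angles; "joint_vel": joint speeds; "joint_efforts": joint torques, N m; "position": TCP position; "ee_rot": TCP orientation; "contact_force": force on the tool from outside, world axes, zero at the start; "wrist_torque": the same for the moment, N m; "gripper_width": finger opening in mm.
Only numpy, scipy, OpenCV 4.12 (cv2) and the standard library are available. Lean on these libraries where they do the work, as an engineer would, in place of code of your own. Each camera call takes 0.05 s, during which the arm holds its last target.

TASK

The bench tester for television backlights has been left with its strip drawer open. Push the drawer fully home until it snaps in, and only then turn the spring-return selector knob on top clockwise, counting clicks, to its third stop (the amber dot) without going on to the fourth. Finish while still gripping the knob there, because it springs back if let go, and leave the other things on the counter where they are.

Things in the scene. Friction and masses are not known exactly. Their poses are not given: they have to be found in the camera images.
- tester: Green metal backlight tester, a box 150 (x, front to back) x 200 (y) x 85 mm (z) with a grey top panel, fixed to the slab. Origin: centre of its underside; -x is its front, where the drawer comes out; z up. On the middle of its top (85 mm high) is the selector knob, ringed at 46 mm radius by six dots flush with the panel: the rest dot, then stops 1 to 5 clockwise; stop 3 is a larger amber dot, the others are white. Nothing else on the top stands higher than 8 mm.
- drawer (a joint): How far the tester's drawer is out, in m: 0 is fully home against its end stop, up to 0.09. It slides along the tester's x (out towards -x) with about 1 N of drag. A sprung roller resists over the last 13 mm of the way in: it takes about 6 N (drag included) to pass its crest at 6 mm, beyond which the drawer snaps home by itself and stays. Home means under 3 mm.
- drawer_front (a point): Centre of the outer face of the drawer's flat grey front, moving with the drawer. The front is 150 mm wide (y), 43 mm high (10 to 53 mm above the slab; this point is 31.5 mm up) and 8 mm thick, and has no handle. x, y, z as the tester's: push towards +x. With the drawer home this point lies 83 mm in front of (-x of) the tester's origin. The drawer behind the front is an open tray with the LED strip under test in it.
- selector (a joint): Selector angle in rad: 0 at rest, growing clockwise seen from above, to 2.2 at its last stop. A click every 0.44 rad: stop 1 at 0.44, stop 2 at 0.88, stop 3 at 1.32, stop 4 at 1.76, stop 5 at 2.2. A return spring of about 0.12 N m pulls it back to 0 whenever it is let go; each click adds a torque ripple of 0.07 N m, stiffest a quarter step past a stop and easiest a quarter step before the next.
- knob_bar: The selector's black grip bar, 46 mm long (its x), 13 mm thick (its y, the width to grip) and 36 mm high (z), upright on a black disc 54 mm across, turning with it about the vertical axis through the bar's centre. Origin: centre of its underside, 93 mm above the slab. Its +x end carries a white pointer line. At rest +x points 0.66 rad anticlockwise (seen from above) from the tester's +x; at stop 3 it points 0.66 rad clockwise of it.
- knob_grip (a point): Point on the knob's axis inside the grip bar, 113 mm above the slab (20 mm above the bar's underside, 16 mm below its top); x along the bar, y across it, turning with the bar.
- canister: Bystander: screw-top tin canister with a dented lid and a red band, 69 mm across, 92 mm high, standing. Origin: centre of its underside.
- remote_back: Bystander: black plastic back half of a remote, open side up, 150 (x) x 46 x 12 mm. Origin: centre of its underside.
- lens: Bystander: amber glass indicator lens, 32 mm across, 18 mm high. Origin: centre of its underside.
- standoff_a: Bystander: hexagonal brass standoff standing on end, 12 mm across, 35 mm high with its stud. Origin: centre of its underside.
- standoff_b: Bystander: the other brass standoff, the same.
- spanner: Bystander: steel spanner lying along its x, 160 mm long. Origin: underside, about its middle.

How it is judged (in metres and radians):
On the way, in this order (a step that is already met when the one before it is completed fails the run):
1. the drawer is fully home, past its detent (value of joint drawer below 0.003 m), for 0.2 s.
2. the knob, gripped, is at its third stop (value of joint selector between 1.17 and 1.47 rad and contact force between the fingers and knob_bar above 1.5 N), for 0.3 s.
At the end, for the whole second after the job is handed in: The fingers still press on the knob's bar (over 1.5 N) and hold it still (under 0.2 rad/s) at the third stop, 1.32 rad within 0.15 rad, while the drawer is home (under 3 mm open) (all of step 2 and value of joint drawer below 0.003 m and velocity of joint selector between -0.2 and 0.2 rad/s); the arm keeps its last pose, push and grip.
It fails at once if the knob is turned (past 0.2 rad) while the drawer is not home (value of joint selector above 0.2 rad and value of joint drawer above 0.004 m).
It fails at once if the knob goes on towards the fourth stop (past 1.6 rad) (value of joint selector above 1.6 rad).
It fails at once if a bystander is moved more than 25 mm (distance of any of canister, remote_back, lens, standoff_a, standoff_b, spanner from where it was at the start of the episode above 0.025 m).
It fails at once if the canister is tipped over (angle between canister's own z axis and vertical above 0.5 rad).
It also fails if it takes over 61 s, if anything falls off the work surface, if the arm or the gripper's body presses on something with over 40 N, if the wrist force passes 120 N, or if a joint passes its speed limit or range.

## Working session

There is one attempt and no reset: what is moved stays moved. The work goes in short steps, Python scripts to look and compute and a tool call to move; the robot and the scene stay as the last step left them, time stands still between calls to the robot, and variables do not carry over. Pictures are saved under pics/ and viewed, and the job is handed in when it is done.

Besides the shell and the picture viewer there is one more tool, called in YAML: its name, and indented under it one key for each argument. arm_command: Moves the arm, as the interface text tells. Its arguments: {"type":"object","properties":{"commands":{"type":"array"},"jaw":{"type":"number"}},"required":["commands"]}

```bash
mkdir -p pics; cat > h.py <<'E'
import numpy as np, cv2
from bench import arm
def pix(cam,p,info=None):
    i=info or arm.camera_info(cam); T=np.array(i["world_from_camera"]); q=np.linalg.inv(T)@np.append(p,1)
    x,y=q[0]/q[2],q[1]/q[2]; r2=x*x+y*y; s=1+i["k1"]*r2; K=np.array(i["camera_matrix"])
    return (K@[x*s,y*s,1])[:2]
def ray(cam,uv,z,info=None):
    i=info or arm.camera_info(cam); T=np.array(i["world_from_camera"]); K=np.array(i["camera_matrix"])
    d=np.array([(uv[0]-K[0,2])/K[0,0],(uv[1]-K[1,2])/K[1,1]]); u=d.copy()
    for _ in range(20): u=d/(1+i["k1"]*(u@u))
    v=T[:3,:3]@np.append(u,1); o=T[:3,3]; return o+v*(z-o[2])/v[2]
def w(cam,c,info=None):
    T=np.array((info or arm.camera_info(cam))["world_from_camera"]); return (T@np.append(c,1))[:3]
E
python3 - <<'E'
from h import *
print(arm.read_state())
for c in ["scene","side","wrist"]:
    im=arm.get_image(c); cv2.imwrite(f"pics/{c}0.png",im[:,:,::-1])
    for n in ["tester","drawer_front","knob_bar","knob_grip"]+(["canister","remote_back","lens","standoff_a","spanner"] if c=="scene" else []):
        try:
            for r in arm.place_of(c,n)[:2]: print(c,n,round(r["confidence"],2),w(c,r["centre"]).round(1))
        except Exception as e: print(c,n,e)
print(arm.read_state()["clock"])
E
```

```text
{'clock': 0.0, 'joints': array([-9.77384917e-01,  3.85554772e-01,  6.63675211e-03, -5.23202739e-04,
       -1.19401947e+00, -2.58604529e-01]), 'joint_vel': array([-0.00080087,  0.00090034, -0.00156165,  0.00012319,  0.00097593,
        0.00063094]), 'joint_efforts': array([-3.59194919e-04, -3.92288983e+01,  1.88404459e+01,  4.18633595e+00,
       -4.64828394e-03,  1.51984852e-05]), 'position': array([ 205.19929   , -589.73100146,  230.22335853]), 'ee_rot': array([-1.66527390e-01,  9.86036218e-01,  1.07537434e-03, -2.20989703e-04]), 'contact_force': array([0.09598776, 0.55297664, 0.70226714]), 'wrist_torque': array([ 0.00600962, -0.04329049,  0.02849051]), 'gripper_width': 85.79973686412478}
scene tester 0.57 [641.9 -48.2   5.5]
scene drawer_front 0.78 [516.8 -71.1  32. ]
scene drawer_front 0.3 [ 3.824e+02 -4.817e+02  4.000e-01]
scene knob_bar 0.92 [642.4 -45.6  92. ]
scene knob_grip 0.63 [641.8 -44.4 115.2]
scene canister 0.78 [ 370.  -354.9    6. ]
scene lens 0.5 [409.5 332.6   4.7]
scene standoff_a 0.47 [404.2 443.8  -1.1]
scene spanner 0.93 [603.  395.9   3.4]
side tester 0.69 [647.1 -50.9   2.1]
side drawer_front 0.95 [520.2 -65.7  30.6]
side drawer_front 0.31 [ 605.8 -428.8   -1.9]
side knob_bar 0.93 [649.9 -45.9  91.1]
side knob_bar 0.4 [ 4.136e+02  3.351e+02 -2.000e-01]
side knob_grip 0.84 [646.1 -51.1 112.3]
wrist tester 0.49 [ 374.1 -361.5    2.7]
1.0
```

View pics/scene0.png

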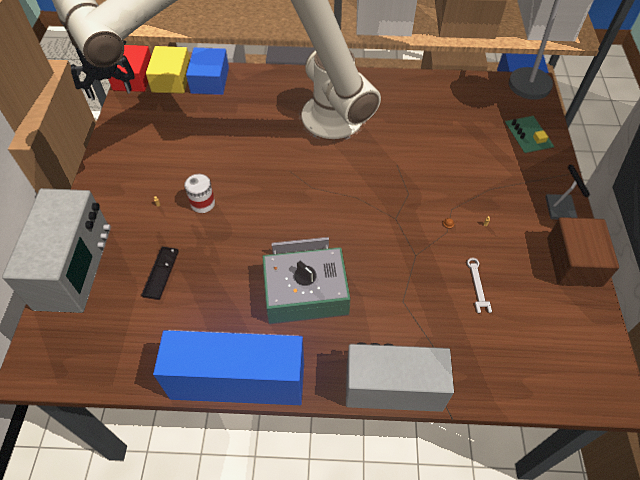

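View pics/side0.png

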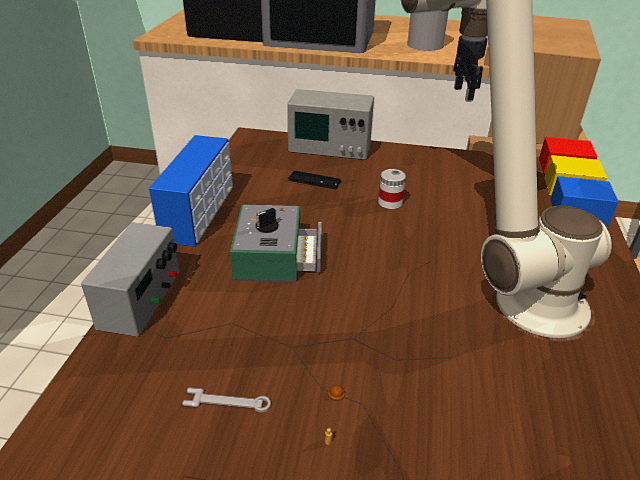

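View pics/wrist0.png

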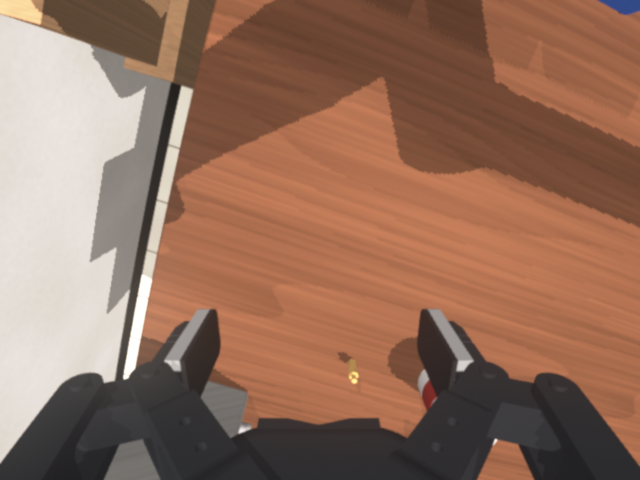

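```bash
python3 - <<'E'
import cv2
a=cv2.imread("pics/scene0.png")[225:330,250:360]; cv2.imwrite("pics/sc1.png",cv2.resize(a,None,fx=5.4,fy=5.4,interpolation=cv2.INTER_CUBIC))
a=cv2.imread("pics/side0.png")[195:285,225:335]; cv2.imwrite("pics/si1.png",cv2.resize(a,None,fx=6,fy=6,interpolation=cv2.INTER_CUBIC))
E
```

```text
(no output)
```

View pics/sc1.png

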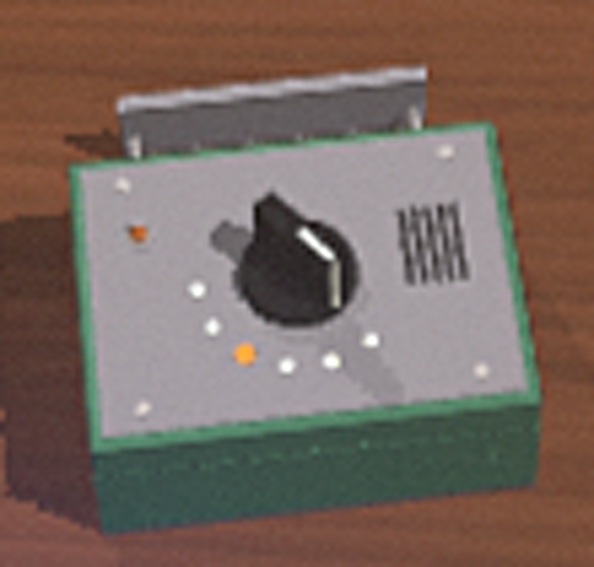

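View pics/si1.png

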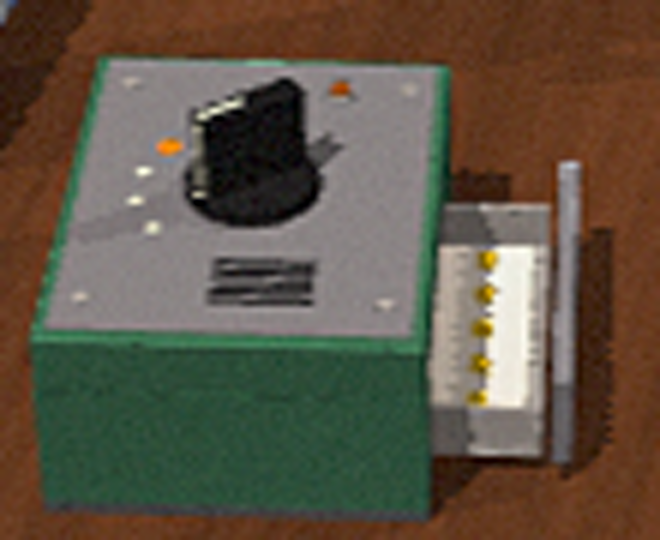

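```bash
python3 - <<'E'
from h import *
def f(cam,pts,o,s,z):
    P=np.array([ray(cam,((p[0]+.5)/s-.5+o[0],(p[1]+.5)/s-.5+o[1]),z) for p in pts]); return P
A=f("scene",[(72,168),(494,124),(540,400),(97,448)],(250,225),5.4,85)
B=f("side",[(450,66),(418,347),(35,335),(103,58)],(225,195),6,85)
for P in(A,B):
    P=P[:,:2]; print(P.round(1).tolist(),"c",P.mean(0).round(1),np.linalg.norm(np.roll(P,-1,0)-P,axis=1).round())
    v=P[1]-P[0]+P[2]-P[3]; print("yaw from y",np.arctan2(-v[0],v[1]).round(3)); v=P[3]-P[0]+P[2]-P[1]; print("yaw x",np.arctan2(v[1],v[0]).round(3))
D=f("scene",[(118,104),(426,69)],(250,225),5.4,53);print(D.round(1))
D=f("side",[(568,160),(565,380)],(225,195),6,53);print(D.round(1))
P=f("scene",[(197,290),(213,327),(245,354),(288,366),(332,361),(372,340)],(250,225),5.4,85)[:,:2]
Q=np.c_[2*P,np.ones(6)]; s=np.linalg.lstsq(Q,(P**2).sum(1),rcond=None)[0]; print("circle",s[:2],np.sqrt(s[2]+s[:2]@s[:2]))
from scipy.optimize import least_squares
a=0.66-0.44*np.array([5,4,3,2,1,0])
r=least_squares(lambda p:(p[:2]+46*np.c_[np.cos(a+p[2]),np.sin(a+p[2])]-P).ravel(),[645,-49,.1]);print("dots fit",r.x,np.abs(r.fun).max())
E
```

```text
[[590.2, -153.9], [556.6, 40.6], [700.6, 64.3], [732.9, -128.1]] c [645.1 -44.3] [197. 146. 195. 145.]
yaw from y 0.169
yaw x 0.171
[[591.4, -153.6], [560.6, 39.0], [702.6, 62.5], [735.8, -128.0]] c [647.6 -45. ] [195. 144. 193. 147.]
yaw from y 0.166
yaw x 0.17
[[ 532.9 -140.2   53. ]
 [ 505.5    7.4   53. ]]
[[ 537.8 -141.5   53. ]
 [ 510.3    6.6   53. ]]
circle [642.17956873 -45.40425108] 46.72942624606367
dots fit [ 6.42995867e+02 -4.56163342e+01  1.73363338e-01] 0.5063448239826052
```

arm_command:
  commands: [-0.03,0.03,0,0,-0.034,0.034,0,0,-0.034,0.034,0,0,-0.034,0.034,0,0,-0.034,0.034,0,0]
  jaw: 0

```text
clock: 1.5
position: [309.0, -377.6, 229.3]
ee_rot: [-0.162, 0.987, -0.0, -0.0]
contact_force: [1.5, 0.1, 0.2]
gripper_width: 12.4
```

```bash
cat >> h.py <<'E'
from scipy.spatial.transform import Rotation as Ro
O=np.array([645.,-45.5,0]); YAW=0.17
RT=Ro.from_euler('z',YAW).as_matrix()
def to(p,ang=None,frame='t'):
    s=arm.read_state(); R=Ro.from_quat(s["ee_rot"]).as_matrix(); p=np.array(p,float)
    if frame=='t': p=O+RT@p
    a=np.arctan2(R[1,0],R[0,0])
    print("clk",s["clock"],"pos",s["position"].round(1),"intester",(RT.T@(s["position"]-O)).round(1),"ang-yaw deg",np.degrees(a-YAW).round(1),"tilt",R[:,2].round(3),"F",s["contact_force"].round(1),"Tz",s["wrist_torque"].round(2),"w",s["gripper_width"].round(1),"q",s["joints"].round(2))
    print(" need tool xyz mm",(R.T@(p-s["position"])).round(1), "roll deg", None if ang is None else np.degrees((a-YAW-ang+np.pi)%(2*np.pi)-np.pi).round(1))
E
python3 -c "
from h import *
to([-200,0,230],np.pi)"
```

```text
Traceback (most recent call last):
  File "h.py", line 21, in to
    print("clk",s["clock"],"pos",s["position"].round(1),"intester",(RT.T@(s["position"]-O)).round(1),"ang-yaw deg",np.degrees(a-YAW).round(1),"tilt",R[:,2].round(3),"F",s["contact_force"].round(1),"Tz",s["wrist_torque"].round(2),"w",s["gripper_width"].round(1),"q",s["joints"].round(2))
                                                                                                                                                                                                                                         ^^^^^^^^^^^^^^^^^^^^^^^^
AttributeError: 'float' object has no attribute 'round'
```

```bash
sed -i 's/s\["gripper_width"\].round(1)/round(s["gripper_width"],1)/' h.py
python3 -c "
from h import *
to([-200,0,230],np.pi)"
```

```text
clk 1.5 pos [ 309.  -377.6  229.3] intester [-387.4 -270.5  229.3] ang-yaw deg -171.2 tilt [-0.001 -0.001 -1.   ] F [1.5 0.1 0.2] Tz [ 0.05 -0.13  0.04] w 12.4 q [-0.55  0.15 -0.32  0.   -1.1  -0.7 ]
 need tool xyz mm [-226.8  238.4   -1.1] roll deg 8.8
```

arm_command:
  commands: [-0.034,0.035,0,0,-0.034,0.035,0,0,-0.034,0.035,0,0,-0.034,0.035,0,0,-0.034,0.035,0,0]

```text
clock: 2.0
position: [415.8, -151.2, 231.1]
ee_rot: [-0.161, 0.987, -0.002, 0.002]
contact_force: [1.4, -0.7, -0.2]
gripper_width: 0.3
```

```bash

python3 -c "
from h import *
to([-200,0,230],np.pi)"
```

```text
clk 2.0 pos [ 415.8 -151.2  231.1] intester [-243.8  -65.4  231.1] ang-yaw deg -171.2 tilt [ 0.005 -0.003 -1.   ] F [ 1.4 -0.7 -0.2] Tz [-0.03 -0.16 -0.01] w 0.3 q [ 0.02  0.07 -0.42  0.   -1.08 -1.27]
 need tool xyz mm [-53.3  57.9   1. ] roll deg 8.8
```

arm_command:
  commands: [-0.027,0.029,0,4,-0.02,0.029,0.01,4,0,0.003,0.04,0,0,0,0.045,0,0,0,0.045,0]

```text
clock: 2.5
position: [456.9, -69.0, 96.7]
ee_rot: [-0.096, 0.995, -0.001, 0.016]
contact_force: [0.5, 0.2, -0.6]
gripper_width: -0.0
```

```bash

python3 -c "
from h import *
to([-160,0,32],np.pi)"
```

```text
clk 2.5 pos [456.9 -69.   96.7] intester [-189.3    8.7   96.7] ang-yaw deg -178.7 tilt [ 0.033  0.    -0.999] F [ 0.5  0.2 -0.6] Tz [ 0.07 -0.02 -0.02] w -0.0 q [ 0.21  0.25 -0.59  0.01 -0.7  -1.59]
 need tool xyz mm [-27.   -8.9  65.7] roll deg 1.3
```

arm_command:
  commands: [0,-0.008,0.02,1,0,0,0.02,0,0,0,0.015,0,0,0,0.008,0,0,0,0,0]

```text
clock: 3.0
position: [457.0, -77.0, 26.3]
ee_rot: [-0.087, 0.996, -0.002, 0.011]
contact_force: [0.0, -0.2, 0.4]
gripper_width: -0.1
```

```bash

python3 -c "
from h import *
to([-140,0,32],np.pi)
cv2.imwrite('pics/si2.png',arm.get_image('side')[:,:,::-1])
to([-140,0,32],np.pi)"
```

```text
clk 3.0 pos [457.  -77.   26.3] intester [-190.6    0.8   26.3] ang-yaw deg -179.7 tilt [ 0.022 -0.001 -1.   ] F [ 0.  -0.2  0.4] Tz [0.   0.01 0.01] w -0.1 q [ 0.19  0.38 -0.65  0.01 -0.52 -1.59]
 need tool xyz mm [-50.7  -1.   -4.7] roll deg 0.3
clk 3.05 pos [457.5 -76.9  26.9] intester [-190.1    0.8   26.9] ang-yaw deg -179.7 tilt [ 0.023 -0.001 -1.   ] F [ 0.5  0.3 -0.1] Tz [ 0.05  0.03 -0.06] w 0.1 q [ 0.19  0.38 -0.65  0.01 -0.52 -1.59]
 need tool xyz mm [-50.2  -1.1  -4. ] roll deg 0.3
```

View pics/si2.png

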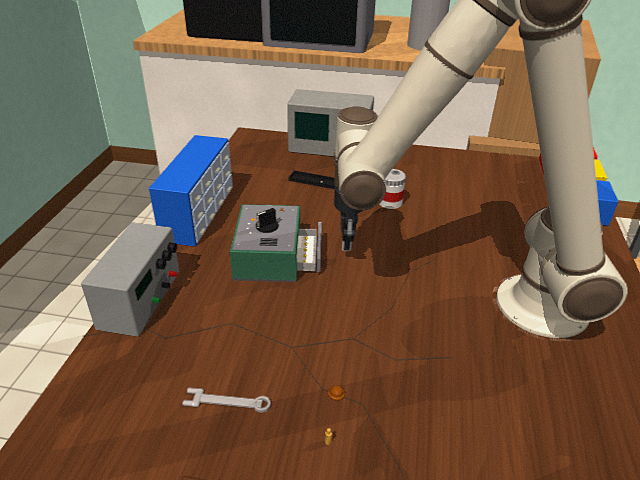

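arm_command:
  commands: [-0.02,0,-0.003,0,-0.02,0,0,0,-0.012,0,0,0,-0.008,0,0,0,-0.008,0,0,0]

```text
clock: 3.55
position: [526.3, -64.8, 36.1]
ee_rot: [-0.087, 0.996, -0.001, 0.013]
contact_force: [-0.9, -0.2, -2.0]
gripper_width: 0.0
```

```bash

python3 -c "
from h import *
to([-94,0,31],np.pi)"
```

```text
clk 3.55 pos [526.3 -64.8  36.1] intester [-120.3    1.1   36.1] ang-yaw deg -179.7 tilt [ 0.027 -0.    -1.   ] F [-0.9 -0.2 -2. ] Tz [-0.08  0.44  0.03] w 0.0 q [ 0.19  0.45 -0.48  0.01 -0.62 -1.59]
 need tool xyz mm [-26.1  -1.2   5.8] roll deg 0.3
```

arm_command:
  commands: [-0.005,0,0.002,0,-0.005,0,0.002,0,-0.004,0,0.001,0,-0.004,0,0.001,0,-0.003,0,0,0]

```text
clock: 4.05
position: [545.2, -61.6, 30.8]
ee_rot: [-0.087, 0.996, -0.002, 0.01]
contact_force: [-3.3, -0.6, 2.1]
gripper_width: -0.2
```

```bash

python3 -c "
from h import *
to([-94,0,31],np.pi)"
```

```text
clk 4.05 pos [545.2 -61.6  30.8] intester [-101.     1.    30.8] ang-yaw deg -179.8 tilt [ 0.021 -0.001 -1.   ] F [-3.3 -0.6  2.1] Tz [-0.08  0.94  0.02] w -0.2 q [ 0.19  0.48 -0.44  0.01 -0.64 -1.59]
 need tool xyz mm [-7. -1. -0.] roll deg 0.2
```

arm_command:
  commands: [-0.004,0,0,0,-0.004,0,0,0,-0.004,0,0,0,-0.004,0,0,0,-0.004,0,0,0]

```text
clock: 4.55
position: [553.8, -60.4, 29.6]
ee_rot: [-0.085, 0.996, -0.002, -0.004]
contact_force: [-9.9, -0.3, 8.0]
gripper_width: -0.1
```

```bash

python3 -c "
from h import *
to([-94,0,31],np.pi)
cv2.imwrite('pics/si3.png',cv2.resize(arm.get_image('side')[170:310,200:400,::-1],None,fx=4,fy=4))
to([-94,0,31],np.pi)"
```

```text
clk 4.55 pos [553.8 -60.4  29.6] intester [-92.4   0.8  29.6] ang-yaw deg -180.0 tilt [-0.008 -0.005 -1.   ] F [-9.9 -0.3  8. ] Tz [-0.17  2.61  0.02] w -0.1 q [ 0.18  0.5  -0.39  0.01 -0.68 -1.59]
 need tool xyz mm [ 1.6 -0.8 -1.4] roll deg 0.0
clk 4.6 pos [553.8 -60.4  29.5] intester [-92.4   0.7  29.5] ang-yaw deg -180.0 tilt [-0.009 -0.005 -1.   ] F [-9.6 -0.7  7. ] Tz [-0.24  2.72 -0.  ] w -0.1 q [ 0.18  0.5  -0.39  0.01 -0.68 -1.59]
 need tool xyz mm [ 1.6 -0.7 -1.4] roll deg 0.0
```

View pics/si3.png

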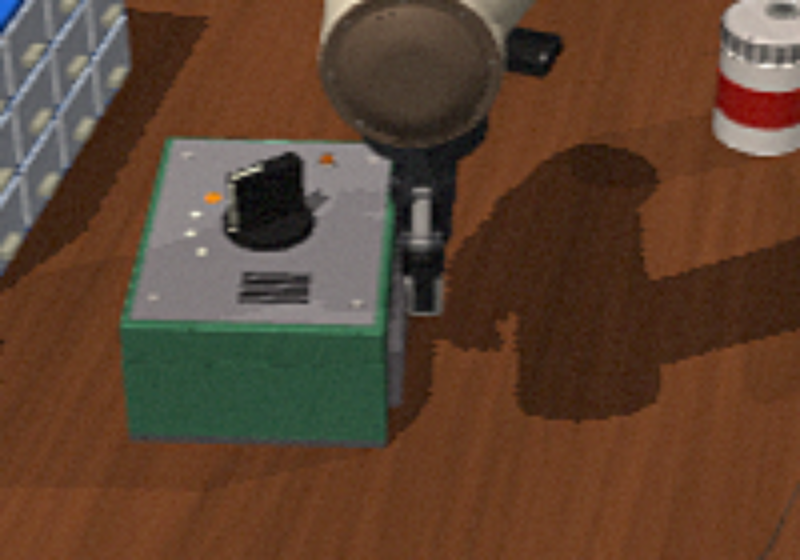

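arm_command:
  commands: [-0.005,0,0,0,-0.005,0,0,0,-0.005,0,0,0,0,0,0,0,0,0,0,0]

```text
clock: 5.1
position: [552.8, -60.9, 28.0]
ee_rot: [-0.083, 0.996, -0.003, -0.023]
contact_force: [-1.8, -0.3, 0.7]
gripper_width: 0.1
```

```bash

python3 -c "
from h import *
to([-94,0,31],np.pi)"
```

```text
clk 5.1 pos [552.8 -60.9  28. ] intester [-93.4   0.4  28. ] ang-yaw deg -180.2 tilt [-0.045 -0.009 -0.999] F [-1.8 -0.3  0.7] Tz [-0.02  0.3  -0.02] w 0.1 q [ 0.18  0.52 -0.37  0.   -0.73 -1.59]
 need tool xyz mm [ 0.7 -0.4 -3. ] roll deg -0.2
```

arm_command:
  commands: [0.012,0,0,0,0.02,0,0,0,0.02,0,-0.02,0,0,0,-0.04,0,0,0,-0.04,0]
  jaw: 1

```text
clock: 5.6
position: [502.2, -68.6, 127.3]
ee_rot: [-0.083, 0.996, -0.003, -0.025]
contact_force: [0.8, -0.2, 0.2]
gripper_width: 72.2
```

```bash

python3 -c "
from h import *
to([0,0,200],0.66-np.pi)
cv2.imwrite('pics/si4.png',cv2.resize(arm.get_image('side')[170:310,200:400,::-1],None,fx=4,fy=4))
for r in arm.place_of('side','drawer_front')[:2]: print(r['confidence'],RT.T@(w('side',r['centre'])-O))
"
```

```text
clk 5.6 pos [502.2 -68.6 127.3] intester [-144.6    1.4  127.3] ang-yaw deg -180.2 tilt [-0.049 -0.009 -0.999] F [ 0.8 -0.2  0.2] Tz [ 0.1  -0.21  0.06] w 72.2 q [ 0.18  0.31 -0.39  0.   -0.92 -1.59]
 need tool xyz mm [-140.8   -0.9  -79.8] roll deg -38.0
```

View pics/si4.png

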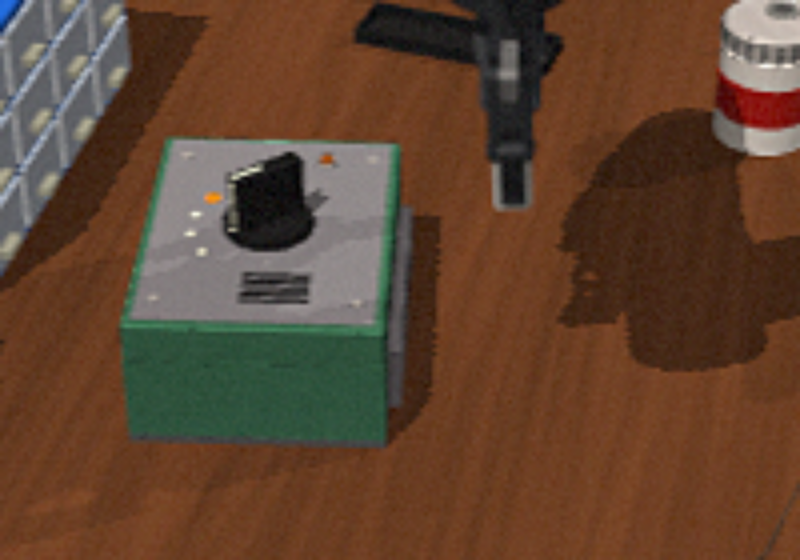

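arm_command:
  commands: [0,0,-0.04,-7,-0.02,0,-0.035,-8,-0.03,0,0,-8,0,0,0,-8,0,0,0,-7]

```text
clock: 6.2
position: [558.3, -47.7, 209.0]
ee_rot: [-0.415, 0.91, 0.003, -0.012]
contact_force: [1.3, 0.1, -0.9]
gripper_width: 85.1
```

```bash

python3 -c "
from h import *
to([0,0,200],0.66-np.pi)
i=arm.camera_info('side')
for x in(-83,-86,-90,-95):print(x,[(pix('side',O+RT@np.array([x,y,53]),i)-[200,170])*4 for y in (75,-75)])
"
```

```text
clk 6.2 pos [558.3 -47.7 209. ] intester [-85.8  12.5 209. ] ang-yaw deg -140.7 tilt [-0.024 -0.005 -1.   ] F [ 1.3  0.1 -0.9] Tz [-0.   -0.02 -0.  ] w 85.1 q [ 0.2   0.3  -0.17 -0.   -1.12 -0.92]
 need tool xyz mm [-58.6 -64.2   6.9] roll deg 1.5
-83 [array([404.09373462, 350.59695454]), array([415.54315071, 204.72752125])]
-86 [array([409.28005072, 350.74141389]), array([420.28172016, 204.85364034])]
-90 [array([416.1958556 , 350.93403617]), array([426.60040742, 205.02182774])]
-95 [array([424.84175801, 351.17482962]), array([434.4997179 , 205.23210788])]
```

arm_command:
  commands: [-0.02,-0.021,0,1,-0.02,-0.022,0,0,-0.015,-0.018,0,0,0,0,0,0,0,0,0,0]

```text
clock: 6.7
position: [643.3, -45.6, 204.3]
ee_rot: [-0.408, 0.913, 0.003, -0.009]
contact_force: [-0.7, 0.9, 0.5]
gripper_width: 85.7
```

```bash

python3 -c "
from h import *
to([0,0,200],0.66-np.pi)
i=arm.camera_info('wrist')
cv2.imwrite('pics/w5.png',arm.get_image('wrist')[:,:,::-1])
for n in('knob_bar','knob_grip'):
  for r in arm.place_of('wrist',n)[:2]: p=w('wrist',r['centre'],i);print(n,r['confidence'],p,RT.T@(p-O))
print(i,pix('wrist',O+[0,0,129],i))
"
```

```text
clk 6.7 pos [643.3 -45.6 204.3] intester [-1.700e+00  2.000e-01  2.043e+02] ang-yaw deg -141.5 tilt [-0.019 -0.002 -1.   ] F [-0.7  0.9  0.5] Tz [ 0.03 -0.03  0.01] w 85.7 q [ 0.18  0.45  0.04 -0.   -1.18 -0.91]
 need tool xyz mm [-1.3 -1.2  4.3] roll deg 0.7
knob_bar 0.58 [651.13992036 -49.83583534  92.66614167] [ 5.31786517 -5.31209942 92.66614167]
knob_grip 0.69 [641.30169337 -47.40000989 112.25200505] [ -3.96644281  -1.2469326  112.25200505]
{'camera_matrix': array([[349.14591599,   0.        , 318.34833184],
       [  0.        , 349.14591599, 243.27658163],
       [  0.        ,   0.        ,   1.        ]]), 'k1': -0.06150361659400449, 'world_from_camera': array([[-7.45176230e-01,  6.39029272e-01,  1.90667186e-01,
         5.92474324e+02],
       [ 6.66750549e-01,  7.08587029e-01,  2.30972137e-01,
        -1.05646278e+02],
       [ 1.24936612e-02,  2.99242397e-01, -9.54095329e-01,
         3.48430667e+02],
       [ 0.00000000e+00,  0.00000000e+00,  0.00000000e+00,
         1.00000000e+00]])} [315.68468648 259.02270554]
```

View pics/w5.png

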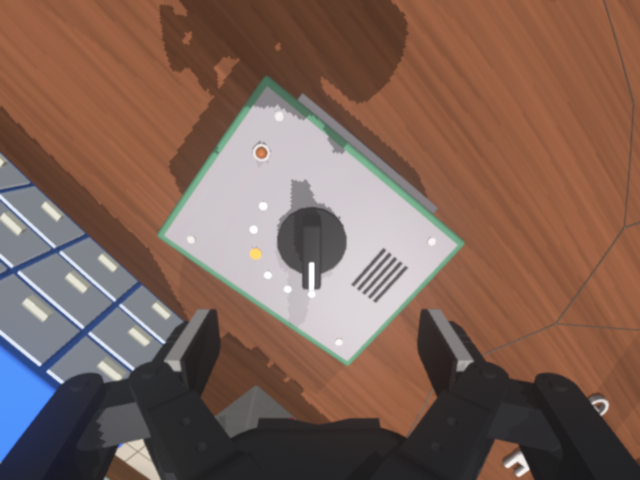

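```bash

python3 -c "
from h import *
i=arm.camera_info('wrist')
P=np.array([ray('wrist',u,85,i)[:2] for u in [(263,206),(254,230),(256,254),(268,275),(288,289),(312,294)]])
from scipy.optimize import least_squares
a=0.66-0.44*np.array([5,4,3,2,1,0])
r=least_squares(lambda p:(p[:2]+46*np.c_[np.cos(a+p[2]),np.sin(a+p[2])]-P).ravel(),[645,-49,.1]);print('dots fit',r.x,np.abs(r.fun).max())
C=np.array([ray('wrist',u,85,i)[:2] for u in [(267,80),(462,243),(348,363),(160,236)]]);print(C.mean(0))
t=ray('wrist',(311.5,227),129,i);b=ray('wrist',(312,289),129,i);print('bar',t,b,(t+b)/2,np.arctan2(*(b-t)[[1,0]]), np.linalg.norm(b-t))
"
```

```text
dots fit [ 6.47105388e+02 -4.69307923e+01  1.74061843e-01] 0.6170483325249734
[645.95194145 -47.50716886]
bar [631.72724637 -63.7049903  129.        ] [661.11462027 -30.72284084 129.        ] [646.42093332 -47.21391557 129.        ] 0.8429712002793203 44.17510529395363
```

```bash
sed -i 's/^O=.*/O=np.array([646.3,-46.8,0]); YAW=0.174/' h.py
python3 -c "
from h import *
to([0,0,98],0.66-np.pi)"
```

```text
clk 6.85 pos [642.6 -45.7 205.1] intester [ -3.4   1.7 205.1] ang-yaw deg -141.7 tilt [-0.019 -0.002 -1.   ] F [-1.  -0.2  0.9] Tz [-0.02 -0.07 -0.02] w 85.5 q [ 0.18  0.44  0.04 -0.   -1.18 -0.91]
 need tool xyz mm [ -3.2  -4.8 107. ] roll deg 0.4
```

arm_command:
  commands: [-0.002,-0.003,0.02,0.4,-0.001,-0.002,0.025,0,0,0,0.02,0,0,0,0.01,0,0,0,0,0]

```text
clock: 7.35
position: [645.8, -46.8, 131.7]
ee_rot: [-0.406, 0.914, 0.002, -0.006]
contact_force: [0.2, -0.3, 0.2]
gripper_width: 85.4
```

```bash

python3 -c "
from h import *
to([0,0,98],0.66-np.pi)"
```

```text
clk 7.35 pos [645.8 -46.8 131.7] intester [-5.000e-01  1.000e-01  1.317e+02] ang-yaw deg -142.1 tilt [-0.012 -0.002 -1.   ] F [ 0.2 -0.3  0.2] Tz [-0.01  0.01  0.03] w 85.4 q [ 0.18  0.51 -0.06 -0.   -1.02 -0.91]
 need tool xyz mm [-0.7 -0.7 33.7] roll deg 0.1
```

arm_command:
  commands: [0,0,0.015,0,0,0,0.012,0,0,0,0.005,0,0,0,0.0,0,0,0,0,0]
  jaw: 0.5

```text
clock: 7.85
position: [647.6, -46.8, 103.7]
ee_rot: [-0.406, 0.914, -0.0, -0.002]
contact_force: [0.0, -0.3, -0.4]
gripper_width: 42.8
```

```bash

python3 -c "
from h import *
to([0,0,98],0.66-np.pi)"
```

```text
clk 7.85 pos [647.6 -46.8 103.7] intester [  1.3  -0.2 103.7] ang-yaw deg -142.0 tilt [-0.003 -0.002 -1.   ] F [ 0.  -0.3 -0.4] Tz [-0.   -0.01 -0.05] w 42.8 q [ 0.18  0.53 -0.09  0.   -0.95 -0.91]
 need tool xyz mm [0.9 1.  5.7] roll deg 0.2
```

Lower slightly, then close on the bar.

arm_command:
  commands: [0,0.001,0.005,0,0,0,0,0,0,0,0,0,0,0,0,0,0,0,0,0]

```text
clock: 8.35
position: [648.0, -45.9, 100.2]
ee_rot: [-0.406, 0.914, -0.001, -0.0]
contact_force: [-0.3, 0.4, -0.6]
gripper_width: 42.9
```

arm_command:
  commands: [0,0,0,0,0,0,0,0,0,0,0,0,0,0,0,0,0,0,0,0]
  jaw: 0

```text
clock: 8.85
position: [648.2, -46.0, 100.6]
ee_rot: [-0.406, 0.914, -0.001, 0.0]
contact_force: [1.0, 0.7, 0.2]
gripper_width: 11.9
```

```bash

python3 -c "
from h import *
to([0,0,98],-0.66-np.pi)
i=arm.camera_info('wrist')
cv2.imwrite('pics/w6.png',arm.get_image('wrist')[:,:,::-1])"
```

```text
clk 8.85 pos [648.2 -46.  100.6] intester [  2.    0.5 100.6] ang-yaw deg -142.1 tilt [ 0.001 -0.001 -1.   ] F [1.  0.7 0.2] Tz [ 0.02  0.02 -0.07] w 11.9 q [ 0.18  0.54 -0.09  0.   -0.94 -0.91]
 need tool xyz mm [1.8 0.9 2.6] roll deg 75.8
```

View pics/w6.png

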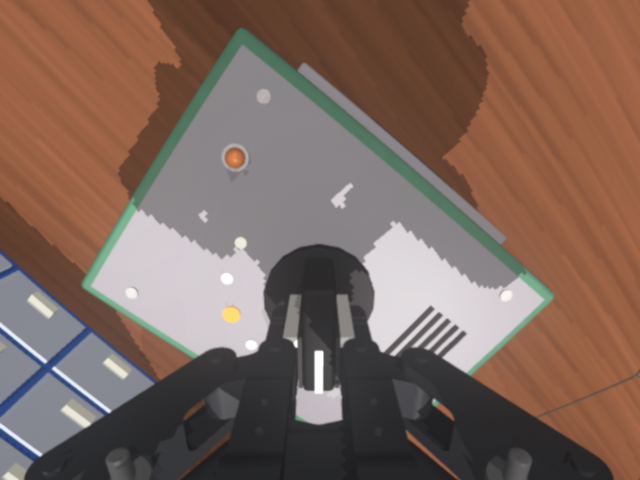

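arm_command:
  commands: [0,0,0,5,0,0,0,6,0,0,0,6,0,0,0,6,0,0,0,6]

```text
clock: 9.4
position: [648.7, -46.8, 100.6]
ee_rot: [-0.157, 0.988, -0.002, 0.0]
contact_force: [0.4, -0.9, 0.8]
gripper_width: 12.0
```

```bash

python3 -c "
from h import *
to([0,0,98],-0.66-np.pi)"
```

```text
clk 9.4 pos [648.7 -46.8 100.6] intester [  2.3  -0.4 100.6] ang-yaw deg -171.9 tilt [ 0.001 -0.003 -1.   ] F [ 0.4 -0.9  0.8] Tz [-0.13 -0.    0.17] w 12.0 q [ 0.18  0.54 -0.09  0.   -0.94 -1.44]
 need tool xyz mm [2.3 0.8 2.6] roll deg 45.9
```

arm_command:
  commands: [0,0,0,6,0,0,0,6,0,0,0,6,0,0,0,6,0,0,0,6]

```text
clock: 9.9
position: [648.8, -47.8, 100.6]
ee_rot: [0.113, 0.994, -0.003, 0.001]
contact_force: [1.3, -1.3, -0.4]
gripper_width: 12.1
```

```bash

python3 -c "
from h import *
to([0,0,98],-0.66-np.pi)
cv2.imwrite('pics/w7.png',arm.get_image('wrist')[:,:,::-1])"
```

```text
clk 9.9 pos [648.8 -47.8 100.6] intester [  2.2  -1.4 100.6] ang-yaw deg 157.0 tilt [ 0.001 -0.005 -1.   ] F [ 1.3 -1.3 -0.4] Tz [-0.07  0.07  0.14] w 12.1 q [ 0.18  0.54 -0.09  0.01 -0.94 -1.98]
 need tool xyz mm [2.6 0.5 2.6] roll deg 14.9
```

View pics/w7.png

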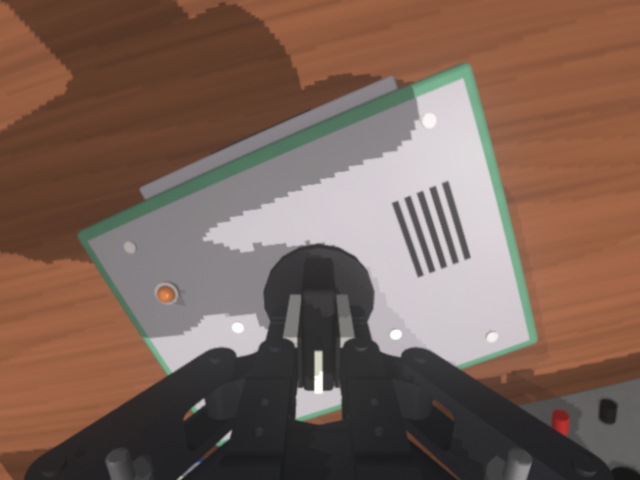

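The bar has stayed aligned with the fingers (pointer at (318,370), vertical as before), with about 61° turned. 15° remain.

arm_command:
  commands: [0,0,0,5,0,0,0,4,0,0,0,3,0,0,0,2,0,0,0,0]

```text
clock: 10.45
position: [648.6, -48.3, 100.6]
ee_rot: [0.234, 0.972, -0.003, 0.001]
contact_force: [-0.3, 0.5, 0.5]
gripper_width: 11.8
```

```bash

python3 -c "
from h import *
to([0,0,98],-0.66-np.pi)
cv2.imwrite('pics/w8.png',arm.get_image('wrist')[:,:,::-1])
cv2.imwrite('pics/sc8.png',arm.get_image('scene')[:,:,::-1])"
```

```text
clk 10.45 pos [648.6 -48.3 100.6] intester [  2.   -1.8 100.6] ang-yaw deg 143.0 tilt [ 0.    -0.006 -1.   ] F [-0.3  0.5  0.5] Tz [ 0.09 -0.    0.13] w 11.8 q [ 0.18  0.54 -0.09  0.01 -0.94 -2.22]
 need tool xyz mm [2.7 0.3 2.6] roll deg 0.8
```

View pics/w8.png

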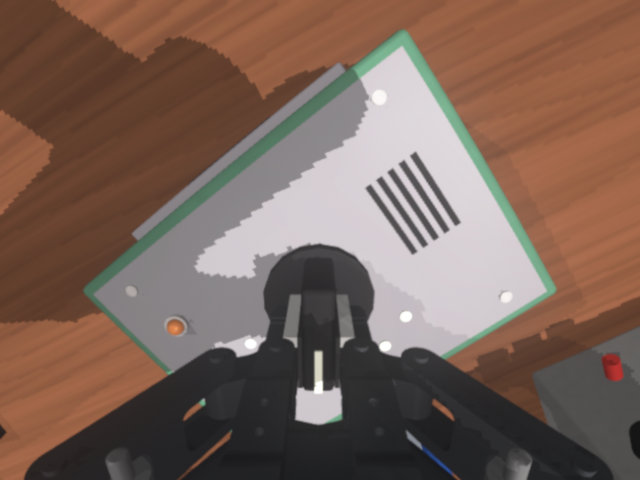

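View pics/sc8.png

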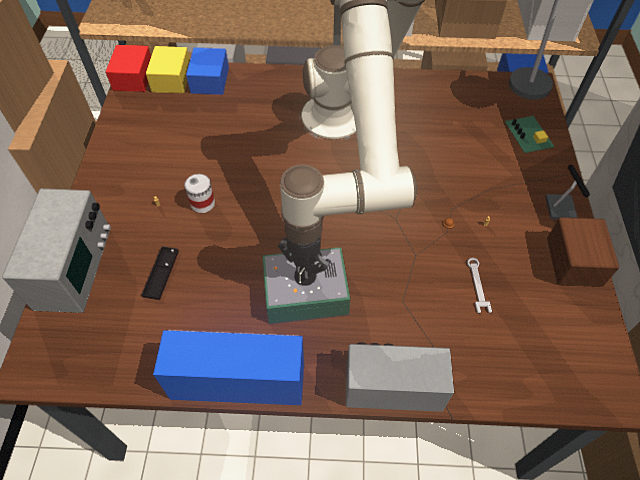

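arm_command:
  commands: [0,0,0,0,0,0,0,0,0,0,0,0,0,0,0,0,0,0,0,0]

```text
clock: 11.05
position: [648.6, -48.2, 100.6]
ee_rot: [0.233, 0.973, -0.003, 0.001]
contact_force: [0.0, 0.4, 0.6]
gripper_width: 12.1
```

```bash

python3 -c "
from h import *
to([0,0,98],-0.66-np.pi)
print(arm.read_state()['joint_vel'].round(3))"
```

```text
clk 11.05 pos [648.6 -48.2 100.6] intester [  2.   -1.8 100.6] ang-yaw deg 143.1 tilt [ 0.    -0.006 -1.   ] F [0.  0.4 0.6] Tz [ 0.11 -0.05  0.12] w 12.1 q [ 0.18  0.54 -0.09  0.01 -0.94 -2.22]
 need tool xyz mm [2.7 0.3 2.6] roll deg 1.0
[-0.002 -0.001  0.001  0.002 -0.     0.002]
```

Steady, and no creeping.

```bash
python3 -c "
from h import *
print(arm.job_done())"
```

```text
the job is handed in; nothing more can be done
None
```

I pushed the drawer home, then turned the knob clockwise to its third stop, and handed the job in at about 11 s still gripping it there. The hand-in gave no verdict, so this rests on my own checks.

- **Drawer:** I pushed the front with shut fingers until it met the end stop at about 10 N, above the 6 N detent. Afterwards the side view put its outer edge within a pixel of where a fully home drawer should be.
- **Knob:** the gripper turned about 75°, against 75.6° for stop 3, so roughly 1.31 rad. In the last wrist picture the stop 1 and stop 5 dots lay symmetric about the fingers, which confirms stop 3. The amber dot itself was hidden under the fingers.
- **Grip:** the fingers read about 12 mm on the 13 mm bar. The spring's torque showed as a steady 0.12 N m, and the arm was still, with no creep.
- **Bystanders:** all looked unmoved in the last scene picture.
- **Disagreements:** the cameras differed by about 2–4 mm on where the tester was. I used the wrist view for the grasp, so the gripper sat about 2–3 mm off the knob's axis as I measured it. No side load showed beyond about 2 N.

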